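# Lock the press-and-twist cap onto the insect tub

### The job

The green insect tub has been left open. Pick up its cap, feel for the gaps so that its lugs drop into the mouth, gently press it down against the spring and turn it clockwise (seen from above) until the lugs catch, then let go so that it stays locked on. Never force it, and leave the dish, tongs, spray bottle and cave alone.

Things in the scene. Friction and masses are not known exactly. Their poses are not given: they have to be found in the camera images.
- tub: Green plastic tub, 72 mm outside diameter, upright in a 110 x 110 x 24 mm pine block screwed to the shelf; it does not move. Origin on its axis at shelf height, z up; rim 75 mm above. A force over 50 N on the tub damages it. The tub is open, with a grey bayonet ring in its mouth and a white sprung seal plate inside.
- mouth (a point): Centre of the mouth, at rim height. Level with the rim lies the grey ring: 5 mm thick, bore 46 mm, with three gaps 120 deg apart, each 40 deg wide and reaching out to 66 mm diameter. A lug in a gap has about 7 deg of play each way; the cap's plug has 3.5 mm play sideways in the bore. Foot of the cap 5 mm below this point: its lugs rest on the ring, not in the gaps.
- gap (a point): Rim point 28 mm from the mouth's centre along the tub's +x axis: the nominal middle of one gap. The ring really sits turned by an unknown angle, up to 20 deg either way from this: find it by feel or by eye.
- pocket (a point): Point under the ring, 51 deg clockwise (from above) of the nominal gap, where a lug goes home; shifts round with the ring. Clockwise from each gap a rib hangs 3 mm below the ring, then comes the pocket (lug middle 44 to 58 deg from the gap's middle), then an end stop at 58 deg. A wall under the other side of each gap blocks anticlockwise turning.
- cap_centre (a point): Centre of the loose green plastic cap, on its axis half-way up its 54 mm height (27 mm above its foot); z up, about 70 g, standing plug down on the shelf. Flange 82 mm diameter, 21 to 26 mm above the foot, with a short skirt that goes outside the tub. On top an upright wing to grip: 56 mm long along the cap's x, 16 mm wide along its y, 26 to 54 mm above the foot.
- cap_foot (a point): Centre of the underside of the cap's plug. Plug 39 mm diameter, its lowest 4 mm tapered to 32 mm. Three lugs, 5 to 10 mm above the foot, 10 mm wide, reaching 58 mm diameter, at 0, 120 and 240 deg from the cap's +x axis, each with a small ridge above it on the flange. Below the rim by: 10 mm foot meets the plate, 18 mm lugs clear the ribs, 21 mm flange hits the rim, 15 mm locked.
- plate (a joint): How far (m) the white sprung plate in the mouth is pressed down: 0 when free (10 mm below the rim), about 0.005 when the cap is locked and let go (the spring then holds the lugs up in the pockets), 0.008 or more to get the lugs under the ribs, 0.011 with the flange on the rim. Spring: 3 N at 0 plus 1 N per mm (11 N at 8 mm, 14 N at 11 mm).
- dish: Grey ceramic bowl, 100 mm across, 30 mm high, loose; origin at the centre of its underside. A bystander.
- tongs: Stainless feeding tongs lying flat, 240 mm long along their x, about 40 mm wide, 10 mm high, loose; origin in the middle, at shelf height. A bystander.
- sprayer: Amber glass spray bottle, 66 mm diameter, 160 mm high with its black spray head, loose; origin at the centre of its underside. A bystander.
- cave: Grey resin hide cave, an arch about 90 x 125 mm and 80 mm high, loose; origin under its centre. A bystander.
Mind the look-alikes: they are no part of the job. Leave any yellow look-alike of the part that bears cap_centre alone.

How it is judged:
By the outcome, as a careful person would: the job done as asked, in the order asked, and still so for the second after the job is handed in, with the robot touching nothing.
It also fails if it takes over 72 s, if anything falls off the work surface, if the arm or the gripper's body presses on something with over 40 N, if the wrist force passes 120 N, or if a joint passes its speed limit or range.

### The arm

A 6-joint arm with a two-finger parallel gripper is mounted at the origin on the work surface. World frame = base frame: x ahead of the robot, y to its left, z up, the work surface at z = 0. Lengths are in mm, angles in rad, forces in N, time in s.
With the tool pointing down it reaches from about 350 to 975 mm from the base axis. Payload 7.1 kg.
Tool frame: the origin (TCP) lies at the very end of the fingers, on their centre line; the grasp point (between the pads) lies 19 mm behind it (ctrl.tcp_to_grasp is the distance from the TCP to the grasp point, in mm); z points along the fingers, x is the direction in which the jaws open and shut, and the axes are right-handed (so a half turn about z gives the same grasp; the last joint's range is limited). The gripper opens to 88 mm and grips with 3 to 60 N. Pads are 20 mm wide; open, the fingers measure 115 mm over their backs; the gripper's body (75 mm by 178 mm) begins 61 mm behind the grasp point.
Start: joints at [1.291, 0.423, 1.63, -0, 1.089, -0.019], TCP at [161.127, 603.857, 222.675] pointing down, gripper open.
Joint ranges: [-3, 3], [-0.9, 2.11], [0.09, 2.58], [-1.31, 4.45], [0.11, 2.69], [-2.54, 2.54]. Speed limits (rad/s): [2.39, 2.39, 3.01, 3.14, 3.14, 3.14].

### API

Orientations are given as a rotation vector (axis times angle).
In Python, from workcell import get_obs, viewer, ctrl, masks_of gives the robot as it stands. The module is installed in compiled form; this text tells all that it offers.
- The arm moves only by the shell command python3 -m inch 'ROWS'. ROWS is JSON, a list of rows, each an object of numbers: "tx", "ty", "tz": the shift along the tool's x, y, z in cm; "ax", "ay", "az": the turn, a rotation vector about the tool's x, y, z in degrees; "jaw": the opening, from 0 (shut) to 1 (fully open). In form: [{"tx": .., "ty": .., "tz": .., "ax": .., "ay": .., "az": .., "jaw": ..}, ...]. A call has 1 to 12 rows; each row shifts and turns the commanded pose from where the row before left it, along the tool's axes as they then stand; what a row does not reach is not made up. A row lasts 1/8 s, in which the tool goes at most 62.5 mm and 10.7 degrees, less where a joint would pass 70% of its speed; a pose out of reach is approached as far as the arm can. A call is refused whole if a number of a shift passes 6.25 or a number of a turn 10.7, either way. A call with a gripper value outside its range is refused whole. The fingers move at their own pace and stop on an object; the grip force is fixed at half the most. Time passes only in rows, so rows that do not move let the fingers close. It gives the time, the measured TCP pose, the force and the opening at its end, in the units of the state.
- get_obs(): the state, without advancing time (a new reading comes with each control period).
- viewer.get_image(name): name is "side" or "top" or "wrist"; returns (picture, depth): 480x640x3 uint8, red, green, blue; 480x640 float32, mm along the optical axis (not along the pixel's ray), 0 where there is no reading.
- viewer.get_calibration(name): a dict with "fx", "fy", "cx", "cy" (pixels), "distortion" ([k1, k2, p1, p2, k3] as OpenCV has them; the pictures are not rectified), "rvec" (rotation vector, rad) and "tvec" (3), from world to camera coordinates, as OpenCV has them. Camera axes: x right, y down, z forward; pixel columns grow to the right and rows downward; lengths in mm; the calibration is good to about 2 mm. A picture is of the moment at which its call begins: read the wrist's pose just before it. get_calibration takes no time and is no camera call; for the wrist camera it gives the pose at the moment of the call.
- ctrl.close_job(): hands the job in, once; it reports no verdict.
Trained networks look in the newest picture that a camera, given by its name, has taken for a name from the list of things; names that differ only in an ending like _2 or _b are one class to them, and where a whole thing is asked for, a point or a joint stands for the part that bears it (a point fixed in the world has none). Each returns a list of dicts, best first, with "score" (0 to 1); they miss things now and then, are a little off and sometimes report something else, mostly with a low value. They report only what shows in the picture. A call takes as long as a camera call. They do not tell look-alikes from the thing itself.
- masks_of(camera, thing): "pixels" (480x640 bool, what is visible of it) and "location" ([column, row] in pixels, amid what is visible of it).
The state is a dict: "t": time; "qpos": joint angles; "qvel": joint speeds; "joint_torque": joint torques, N m; "ee_pos": TCP position; "orientation": TCP orientation; "ft_force": force on the tool from outside, world axes, zero at the start; "moment": the same for the moment, N m; "width": finger opening in mm.
Only numpy, scipy, OpenCV 4.12 (cv2) and the standard library are available. Lean on these libraries where they do the work, as an engineer would, in place of code of your own. Each camera call takes 0.05 s, during which the arm holds its last target. There are 200 camera calls.

## Working session

There is one attempt and no reset: what is moved stays moved. The work goes in short steps, Python scripts to look and compute and a shell command to move; the robot and the scene stay as the last step left them, time stands still between calls to the robot, and variables do not carry over. Pictures are saved under pics/ and viewed, about 8 in all and at most 12, crops included, and the job is handed in when it is done.

```bash
mkdir -p pics; cat > h.py <<'E'
import numpy as np, cv2
from workcell import get_obs, viewer, ctrl, masks_of
def cal(n):
    c=viewer.get_calibration(n); K=np.array([[c['fx'],0,c['cx']],[0,c['fy'],c['cy']],[0,0,1.]])
    return K,np.array(c['distortion'],float),cv2.Rodrigues(np.array(c['rvec'],float))[0],np.array(c['tvec'],float).ravel()
def ray(n,uv):
    K,d,R,t=cal(n); p=cv2.undistortPoints(np.array(uv,float).reshape(-1,1,2),K,d)[:,0]
    return -R.T@t, np.c_[p,np.ones(len(p))]@R
def on_z(n,uv,z):
    o,r=ray(n,uv); return o+r*((z-o[2])/r[:,2])[:,None]
def with_depth(n,uv,dep):
    o,r=ray(n,uv); return o+r*np.array(dep).reshape(-1,1)
def save(n,f):
    im,d=viewer.get_image(n); cv2.imwrite('pics/'+f,im[:,:,::-1]); return im,d
E
python3 - <<'E'
from h import *
s=get_obs(); print(s)
for n in ('top','side'):
    im,d=save(n,n+'1.png')
    np.save(n+'d.npy',d)
    for th in ('tub','cap_centre','dish','tongs','sprayer','cave'):
        for m in masks_of(n,th):
            if m['score']<.3: continue
            ys,xs=np.nonzero(m['pixels']); dd=d[ys,xs]; k=dd>0
            P=with_depth(n,np.c_[xs,ys][k],dd[k])
            print(n,th,round(m['score'],2),np.round(m['location']),k.sum(),np.round(np.median(P,0)),np.round(P.max(0)),np.round(P.min(0)))
E
```

```text
{'t': 0.0, 'qpos': array([ 1.29098391e+00,  4.23830709e-01,  1.63069891e+00,  4.11877968e-05,
        1.08860655e+00, -1.89968729e-02]), 'qvel': array([ 0.00021979,  0.00071974, -0.00112898, -0.0014965 , -0.00066841,
       -0.00099722]), 'joint_torque': array([ 5.74023998e-04, -5.44623613e+01, -2.73671061e+01,  6.43026643e-02,
        2.28388788e-02, -1.14171814e-04]), 'ee_pos': array([160.97390516, 603.32857584, 221.90452789]), 'orientation': array([ 2.49076592e+00,  1.91314146e+00, -1.98398882e-03]), 'ft_force': array([-0.19871425,  0.13545071, -0.27513686]), 'moment': array([ 0.0015863 , -0.02263721, -0.05028968]), 'width': 87.77494113923404}
top tub 0.68 [399. 238.] 2014 [ 560. -186.   26.] [ 627. -132.   85.] [ 507. -249.   -4.]
top cap_centre 0.83 [277. 249.] 833 [523. 105.  27.] [569. 145.  65.] [485.  66.  -3.]
top cap_centre 0.73 [396. 238.] 1960 [ 561. -187.   26.] [ 624. -132.   85.] [ 508. -247.    3.]
top cap_centre 0.55 [333. 250.] 903 [534. -38.  27.] [582.   1.  60.] [496. -79.  -4.]
top dish 0.82 [314. 170.] 1153 [742.  20.  15.] [790.  69.  37.] [690. -27.  -5.]
to
[... 252 characters left out ...]
.]
side tub 0.86 [372. 333.] 2763 [ 549. -211.   25.] [ 645. -108.   78.] [ 505. -253.   -4.]
side cap_centre 0.94 [320. 293.] 851 [527. -49.  27.] [572.   1.  58.] [494. -83.  -1.]
side cap_centre 0.74 [226. 246.] 636 [409. 210.  27.] [452. 256.  57.] [373. 176.  13.]
side cap_centre 0.69 [285. 259.] 742 [517.  94.  26.] [563. 163.  57.] [481.  62.  -2.]
side dish 0.67 [380. 242.] 808 [746.  29.  16.] [784.  66.  33.] [688. -32.   0.]
side tongs 0.78 [217. 226.] 660 [441. 329.   7.] [557. 366.  15.] [314. 303.  -4.]
side sprayer 0.56 [486. 343.] 1986 [ 690. -369.   91.] [ 863. -287.  163.] [ 669. -389.   -2.]
side cave 0.67 [299. 190.] 1244 [674. 289.  56.] [729. 376.  81.] [634. 260.  -2.]
```

View pics/top1.png

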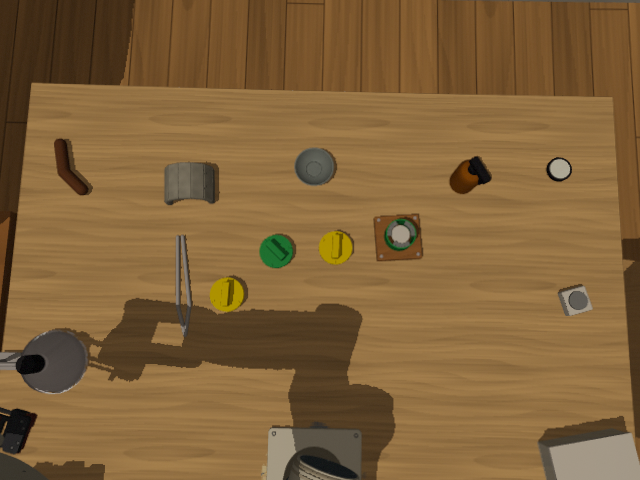

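View pics/side1.png

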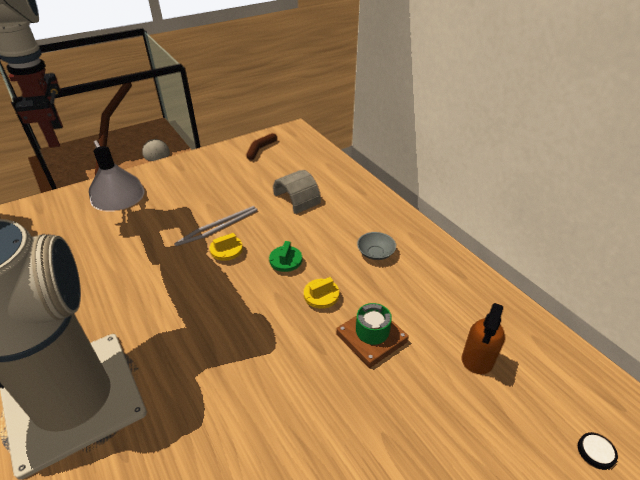

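Three cap-like things: yellow at top (336,247), yellow at (227,295), green at (277,251). The green one fits ("green plastic cap"). The tub is at (401,235), with the robot base at the bottom. I'll confirm with an enlarged crop.

```bash
cat >> h.py <<'E'
def yaw():
    R=cv2.Rodrigues(get_obs()['orientation'])[0]; return np.degrees(np.arctan2(R[1,0],R[0,0]))
def totool(dX,dY,th):
    c,s=np.cos(np.radians(th)),np.sin(np.radians(th)); return dX*c+dY*s, dX*s-dY*c
E
python3 - <<'E'
from h import *
im=cv2.imread('pics/top1.png')
a=cv2.resize(im[220:280,247:307],None,fx=6.6,fy=6.6,interpolation=cv2.INTER_CUBIC)
b=cv2.resize(im[205:265,370:430],None,fx=6.6,fy=6.6,interpolation=cv2.INTER_CUBIC)
cv2.imwrite('pics/crop1.png',np.hstack([a,b]))
h=cv2.cvtColor(im,cv2.COLOR_BGR2HSV); g=(h[...,0]>50)&(h[...,0]<85)&(h[...,1]>130)
for x0,x1,z in ((247,307,24),(370,430,75)):
    m=np.zeros_like(g); m[205:280,x0:x1]=g[205:280,x0:x1]
    c,_=cv2.findContours(m.astype(np.uint8),0,1); c=max(c,key=cv2.contourArea)
    e=cv2.fitEllipse(cv2.convexHull(c)); print(e, on_z('top',[e[0]],z))
R=cv2.Rodrigues(get_obs()['orientation'])[0]; K,d,Rc,t=cal('wrist')
print('cam in tool',R.T@(-Rc.T@t-get_obs()['ee_pos']),'axis',R.T@Rc.T[:,2],'camx',R.T@Rc.T[:,0],K[0,0],yaw())
E
```

```text
((275.86212158203125, 251.01455688476562), (32.495880126953125, 32.67599868774414), 77.82734680175781) [[522.18555375 105.55839207  24.        ]]
((398.0595397949219, 236.2769775390625), (26.837263107299805, 27.839818954467773), 130.2943878173828) [[ 557.33153024 -185.71183861   75.        ]]
cam in tool [  -0.79662527  -73.83394535 -163.57933635] axis [2.64676825e-04 2.66397502e-01 9.63863217e-01] camx [ 9.99999948e-01  1.07512700e-04 -3.04314887e-04] 367.9067382116919 75.05579730954243
```

View pics/crop1.png

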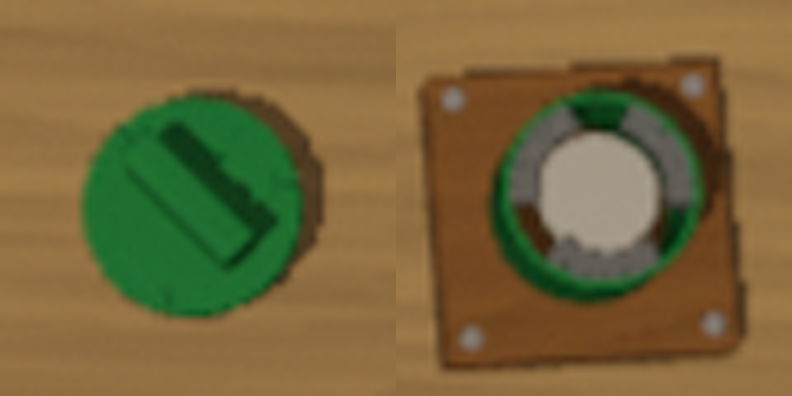

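The crop shows the green cap with its wing at about 45° in the world. Its ridges are at crop (125,130), (168,298) and (285,180), so cap +x is at about 43°. The tub's gaps are at crop (600,113), (535,228) and (675,228), which is about 0° and ±120°. Next I'll go above the cap.

```bash
python3 -m inch '[{"tx":-3.23,"ty":3.97,"tz":0.5},{"tx":-3.23,"ty":3.97,"tz":0.5},{"tx":-3.23,"ty":3.97,"tz":0.5},{"tx":-3.23,"ty":3.97,"tz":0.5},{"tx":-3.23,"ty":3.97,"tz":0.5},{"tx":-3.23,"ty":3.97,"tz":0.5},{"tx":-3.23,"ty":3.97,"tz":0.5},{"tx":-3.23,"ty":3.97,"tz":0.5},{"tx":-3.23,"ty":3.97,"tz":0.5},{"tx":-3.23,"ty":3.97,"tz":0.5},{"tx":-3.23,"ty":3.97,"tz":0.5},{"tx":-3.23,"ty":3.97,"tz":0.5}]'
python3 -m inch '[{"az":-10},{"az":-10},{"az":-10},{"az":-10},{"az":-10},{"az":-10},{}]'
cat > capm.py <<'E'
from h import *
import sys
im,d=save('wrist',sys.argv[1])
h=cv2.cvtColor(im,cv2.COLOR_RGB2HSV); g=((h[...,0]>50)&(h[...,0]<85)&(h[...,1]>130)).astype(np.uint8)
c,_=cv2.findContours(g,0,1); c=max(c,key=cv2.contourArea)
P=on_z('wrist',c[:,0],24.)[:,:2].astype(np.float32)
print('flange',cv2.minEnclosingCircle(P))
ys,xs=np.nonzero(g&(d>0)); Q=with_depth('wrist',np.c_[xs,ys],d[ys,xs])
W=Q[(Q[:,2]>49)&(Q[:,2]<60)][:,:2].astype(np.float32); r=cv2.minAreaRect(W)
mu=W.mean(0); v=np.linalg.svd(W-mu,full_matrices=False)[2][0]
print('wing',len(W),r,mu,np.degrees(np.arctan2(v[1],v[0])))
s=get_obs(); print(s['ee_pos'],yaw(),s['qpos'])
E
python3 capm.py w1.png
```

```text
flange ((97.35123443603516, 806.110107421875), 9.999999747378752e-05)$[0]: bad value
$[0]: bad value
capm.py:10: RuntimeWarning: Mean of empty slice.
  mu=W.mean(0); v=np.linalg.svd(W-mu,full_matrices=False)[2][0]
  ret = um.true_divide(
Traceback (most recent call last):
  File "capm.py", line 10, in <module>
    mu=W.mean(0); v=np.linalg.svd(W-mu,full_matrices=False)[2][0]
                    ~~~~~~~~~~~~~~~~~~~~~~~~~~~~~~~~~~~~~~~~~~^^^
IndexError: index 0 is out of bounds for axis 0 with size 0
```

View pics/w1.png

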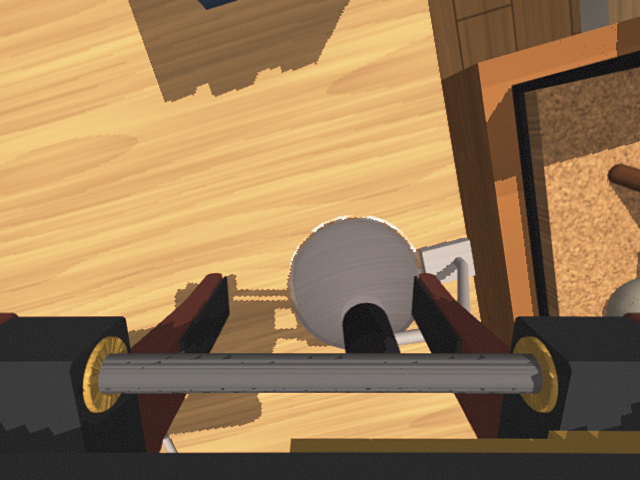

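The picture shows the start pose, because the call was refused: rows need every key. A lamp shade sits near the fingers at (355,280), so I'll check how high it is before moving.

```bash
python3 - <<'E'
from h import *
im,d=viewer.get_image('wrist')
m=np.zeros((480,640),bool); m[220:345,292:415]=1; m[270:,410:]=0
ys,xs=np.nonzero(m&(d>0)); P=with_depth('wrist',np.c_[xs,ys],d[ys,xs])
for u in ((355,240),(355,280),(310,290),(370,325),(400,280)): print(u,with_depth('wrist',[u],[d[u[1],u[0]]]).round())
im,d=viewer.get_image('top')
for u in ((55,340),(55,375),(30,364),(80,362),(5,358)): print(u,with_depth('top',[u],[d[u[1],u[0]]]).round())
E
```

```text
(355, 240) [[193. 630.  40.]]
(355, 280) [[219. 620.  74.]]
(310, 290) [[227. 575.  51.]]
(370, 325) [[230. 623. 140.]]
(400, 280) [[237. 662.  58.]]
(55, 340) [[300. 607.  47.]]
(55, 375) [[222. 591.  66.]]
(30, 364) [[251. 611. 148.]]
(80, 362) [[249. 556.  18.]]
(5, 358) [[256. 731.  16.]]
```

```bash
python3 -m inch '[{"tx":-4.83,"ty":1.29,"tz":0,"ax":0,"ay":0,"az":0,"jaw":1},{"tx":-4.83,"ty":1.29,"tz":0,"ax":0,"ay":0,"az":0,"jaw":1},{"tx":-4.83,"ty":1.29,"tz":0,"ax":0,"ay":0,"az":0,"jaw":1},{"tx":-4.83,"ty":1.29,"tz":0,"ax":0,"ay":0,"az":0,"jaw":1},{"tx":-2.43,"ty":5.3,"tz":0.78,"ax":0,"ay":0,"az":0,"jaw":1},{"tx":-2.43,"ty":5.3,"tz":0.78,"ax":0,"ay":0,"az":0,"jaw":1},{"tx":-2.43,"ty":5.3,"tz":0.78,"ax":0,"ay":0,"az":0,"jaw":1},{"tx":-2.43,"ty":5.3,"tz":0.78,"ax":0,"ay":0,"az":0,"jaw":1},{"tx":-2.43,"ty":5.3,"tz":0.78,"ax":0,"ay":0,"az":0,"jaw":1},{"tx":-2.43,"ty":5.3,"tz":0.78,"ax":0,"ay":0,"az":0,"jaw":1},{"tx":-2.43,"ty":5.3,"tz":0.78,"ax":0,"ay":0,"az":0,"jaw":1},{"tx":-2.43,"ty":5.3,"tz":0.78,"ax":0,"ay":0,"az":0,"jaw":1}]'
python3 -m inch '[{"tx":0,"ty":0,"tz":0,"ax":0,"ay":0,"az":-10,"jaw":1},{"tx":0,"ty":0,"tz":0,"ax":0,"ay":0,"az":-10,"jaw":1},{"tx":0,"ty":0,"tz":0,"ax":0,"ay":0,"az":-10,"jaw":1},{"tx":0,"ty":0,"tz":0,"ax":0,"ay":0,"az":-10,"jaw":1},{"tx":0,"ty":0,"tz":0,"ax":0,"ay":0,"az":-10,"jaw":1},{"tx":0,"ty":0,"tz":0,"ax":0,"ay":0,"az":-10,"jaw":1},{"tx":0,"ty":0,"tz":0,"ax":0,"ay":0,"az":0,"jaw":1}]'
python3 capm.py w2.png
```

```text
t: 2.35
ee_pos: [522.3, 105.2, 160.2]
orientation: [2.492, 1.913, 0.001]
ft_force: [0.7, 1.2, 0.1]
width: 88.2
t: 3.22
ee_pos: [520.8, 106.8, 160.4]
orientation: [1.203, 2.902, 0.0]
ft_force: [0.1, 0.4, 0.5]
width: 88.1
flange ((521.8023071289062, 104.48953247070312), 41.199317932128906)
wing 1506 ((520.865234375, 104.66089630126953), (55.26461410522461, 15.956157684326172), 46.423702239990234) [520.0503  103.87572] 46.421295
[520.7649963  106.73407976 160.34495027] 134.8489389323594 [ 1.79768871e-01  3.72622740e-01  1.88338220e+00  6.33134537e-07
  8.85432066e-01 -2.17378951e+00]
```

View pics/w2.png

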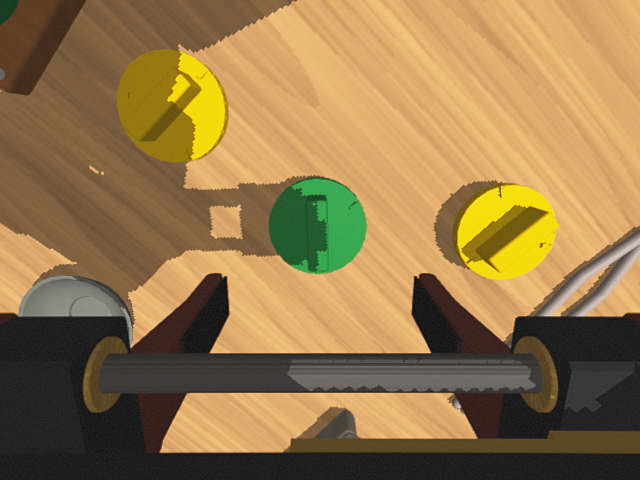

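Green cap at (318,225), wing vertical in the picture and between the fingers. Its ridge at (352,207) fits cap +x at about 46°. Now I'll grasp it.

```bash
python3 -m inch '[{"tx":-0.17,"ty":-0.14,"tz":0,"ax":0,"ay":0,"az":-1.5,"jaw":1},{"tx":0,"ty":0,"tz":4,"ax":0,"ay":0,"az":0,"jaw":1},{"tx":0,"ty":0,"tz":4,"ax":0,"ay":0,"az":0,"jaw":1},{"tx":0,"ty":0,"tz":3,"ax":0,"ay":0,"az":0,"jaw":1},{"tx":0,"ty":0,"tz":1.5,"ax":0,"ay":0,"az":0,"jaw":1},{"tx":0,"ty":0,"tz":0.45,"ax":0,"ay":0,"az":0,"jaw":1},{"tx":0,"ty":0,"tz":0,"ax":0,"ay":0,"az":0,"jaw":1}]'
python3 -m inch '[{"tx":0,"ty":0,"tz":0,"ax":0,"ay":0,"az":0,"jaw":0},{"tx":0,"ty":0,"tz":0,"ax":0,"ay":0,"az":0,"jaw":0},{"tx":0,"ty":0,"tz":0,"ax":0,"ay":0,"az":0,"jaw":0},{"tx":0,"ty":0,"tz":0,"ax":0,"ay":0,"az":0,"jaw":0},{"tx":0,"ty":0,"tz":0,"ax":0,"ay":0,"az":0,"jaw":0},{"tx":0,"ty":0,"tz":0,"ax":0,"ay":0,"az":0,"jaw":0},{"tx":0,"ty":0,"tz":0,"ax":0,"ay":0,"az":0,"jaw":0},{"tx":0,"ty":0,"tz":0,"ax":0,"ay":0,"az":0,"jaw":0}]'
```

```text
t: 4.15
ee_pos: [521.4, 104.6, 31.3]
orientation: [1.163, 2.918, 0.001]
ft_force: [-1.2, -0.2, 1.2]
width: 87.7
t: 5.15
ee_pos: [520.9, 104.5, 30.7]
orientation: [-1.163, -2.918, 0.0]
ft_force: [-0.1, -0.2, -1.2]
width: 15.7
```

```bash
python3 -m inch '[{"tx":0,"ty":0,"tz":-2,"ax":0,"ay":0,"az":0,"jaw":0},{"tx":0,"ty":0,"tz":-5,"ax":0,"ay":0,"az":0,"jaw":0},{"tx":0,"ty":0,"tz":-5,"ax":0,"ay":0,"az":0,"jaw":0},{"tx":0,"ty":0,"tz":-5,"ax":0,"ay":0,"az":0,"jaw":0},{"tx":-4.53,"ty":-2.11,"tz":0,"ax":0,"ay":0,"az":0,"jaw":0},{"tx":-4.53,"ty":-2.11,"tz":0,"ax":0,"ay":0,"az":0,"jaw":0},{"tx":-4.53,"ty":-2.11,"tz":0,"ax":0,"ay":0,"az":0,"jaw":0},{"tx":-4.53,"ty":-2.11,"tz":0,"ax":0,"ay":0,"az":0,"jaw":0},{"tx":-4.53,"ty":-2.11,"tz":0,"ax":0,"ay":0,"az":0,"jaw":0},{"tx":0,"ty":0,"tz":0,"ax":0,"ay":0,"az":0,"jaw":0},{"tx":0,"ty":0,"tz":0,"ax":0,"ay":0,"az":0,"jaw":0}]'
cat > tubm.py <<'E'
from h import *
import sys
im,d=save('wrist',sys.argv[1])
s=get_obs(); print(s['ee_pos'],yaw(),s['ft_force'],s['qpos'].round(2))
h=cv2.cvtColor(im,cv2.COLOR_RGB2HSV); g=((h[...,0]>50)&(h[...,0]<85)&(h[...,1]>110)).astype(np.uint8)
K,dd,R,t=cal('wrist'); 
cen=np.array([557.,-186])
ys,xs=np.nonzero(d>0); P=with_depth('wrist',np.c_[xs,ys],d[ys,xs])
k=(np.hypot(*(P[:,:2]-cen).T)<45)&(P[:,2]>60)&(P[:,2]<82); print('ring pts',k.sum(),np.median(P[k,2]))
e,r=cv2.minEnclosingCircle(P[k&(P[:,2]>71)][:,:2].astype(np.float32)); print('rim circle',e,r)
# rectified rim-plane picture, 4 px/mm, world x up, y left
N=400; ii,jj=np.mgrid[0:N,0:N]; X=cen[0]+(N/2-ii)/4; Y=cen[1]+(N/2-jj)/4
W=np.c_[X.ravel(),Y.ravel(),np.full(N*N,75.)]
p=cv2.projectPoints(W,cv2.Rodrigues(R)[0],t,K,dd)[0].reshape(N,N,2).astype(np.float32)
cv2.imwrite('pics/rect_'+sys.argv[1],cv2.remap(im,p,None,cv2.INTER_LINEAR)[:,:,::-1])
E
python3 tubm.py w3.png; python3 - <<'E'
import cv2,numpy as np
a=cv2.imread('pics/w3.png');b=cv2.imread('pics/rect_w3.png')
cv2.imwrite('pics/w3b.png',np.hstack([cv2.resize(a,(400,300)).copy() if 0 else cv2.copyMakeBorder(cv2.resize(a,(400,300)),0,100,0,0,0),b]))
E
```

```text
t: 6.52
ee_pos: [614.2, -115.0, 199.7]
orientation: [1.194, 2.902, -0.036]
ft_force: [-0.0, -0.2, -0.4]
width: 15.7
[ 614.12547081 -114.63477961  199.87467258] 135.31866166958793 [-0.32718699  0.28929907 -0.39443655] [-0.19  0.45  1.65 -0.03  1.05 -2.54]
ring pts 6310 75.51846491113807
rim circle (563.2234497070312, -193.07421875) 36.22352600097656
```

View pics/w3b.png

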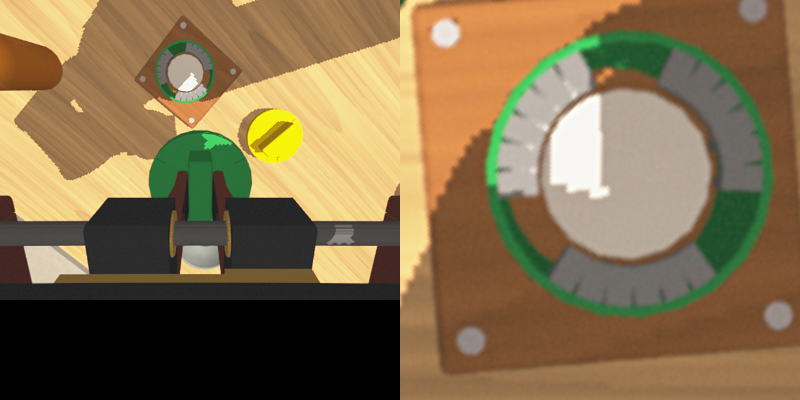

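The tub rim centre is at about (563.3,-193.2) (top and wrist agree). In the rectified view (right panel) the gaps are at (632,55), (735,235) and (523,235), so their middles are at about 0°, -120° and +121°. Joint 6 is at its limit in this pose. Turning clockwise to yaw 90 relieves it.

```bash
python3 -m inch '[{"tx":0,"ty":0,"tz":0,"ax":0,"ay":0,"az":9,"jaw":0},{"tx":0,"ty":0,"tz":0,"ax":0,"ay":0,"az":9,"jaw":0},{"tx":0,"ty":0,"tz":0,"ax":0,"ay":0,"az":9,"jaw":0},{"tx":0,"ty":0,"tz":0,"ax":0,"ay":0,"az":9,"jaw":0},{"tx":0,"ty":0,"tz":0,"ax":0,"ay":0,"az":9,"jaw":0},{"tx":0,"ty":0,"tz":0,"ax":0,"ay":0,"az":0,"jaw":0},{"tx":0,"ty":0,"tz":0,"ax":0,"ay":0,"az":0,"jaw":0}]'
cat > st.py <<'E'
from h import *
s=get_obs(); R=cv2.Rodrigues(s['orientation'])[0]; th=yaw()
print('t',round(s['t'],2),'p',s['ee_pos'].round(1),'yaw',round(th,2),'zax',R[:,2].round(4),'xz',R[2,:2].round(4),'F',s['ft_force'].round(1),'M',s['moment'].round(2),'w',round(s['width'],1),'q6',s['qpos'][5].round(2))
print('to tub tx,ty mm',np.round(totool(563.3-s['ee_pos'][0],-193.2-s['ee_pos'][1],th),1))
E
python3 st.py
```

```text
t: 7.45
ee_pos: [614.7, -114.8, 200.4]
orientation: [2.202, 2.222, -0.03]
ft_force: [0.2, 0.7, -0.5]
width: 15.8
t 7.45 p [ 614.7 -114.8  200.4] yaw 90.5 zax [-0.004  -0.023  -0.9997] xz [-0.023  -0.0042] F [ 0.2  0.7 -0.5] M [ 0.02 -0.   -0.02] w 15.8 q6 -1.76
to tub tx,ty mm [-77.9 -52.1]
```

```bash
python3 -m inch '[{"tx":0,"ty":0,"tz":0,"ax":-0.24,"ay":1.32,"az":0.2,"jaw":0},{"tx":-3.9,"ty":-2.6,"tz":0,"ax":0,"ay":0,"az":0,"jaw":0},{"tx":-3.9,"ty":-2.6,"tz":0,"ax":0,"ay":0,"az":0,"jaw":0},{"tx":0,"ty":0,"tz":3.5,"ax":0,"ay":0,"az":0,"jaw":0},{"tx":0,"ty":0,"tz":2.9,"ax":0,"ay":0,"az":0,"jaw":0},{"tx":0,"ty":0,"tz":0,"ax":0,"ay":0,"az":0,"jaw":0},{"tx":0,"ty":0,"tz":0,"ax":0,"ay":0,"az":0,"jaw":0},{"tx":0,"ty":0,"tz":0,"ax":0,"ay":0,"az":0,"jaw":0}]'
python3 st.py
python3 - <<'E'
from h import *
save('side','s2.png'); im=cv2.imread('pics/s2.png')[230:390,290:450]; cv2.imwrite('pics/s2c.png',cv2.resize(im,None,fx=3.7,fy=3.7,interpolation=cv2.INTER_CUBIC))
E
```

```text
t: 8.45
ee_pos: [564.1, -193.8, 137.7]
orientation: [2.218, 2.222, 0.002]
ft_force: [-0.5, -0.7, -1.7]
width: 15.6
t 8.45 p [ 564.1 -193.8  137.7] yaw 90.1 zax [ 2.5e-03 -7.0e-04 -1.0e+00] xz [-0.0007  0.0025] F [-0.5 -0.7 -1.7] M [0.01 0.05 0.03] w 15.6 q6 -1.92
to tub tx,ty mm [ 0.6 -0.8]
```

View pics/s2c.png

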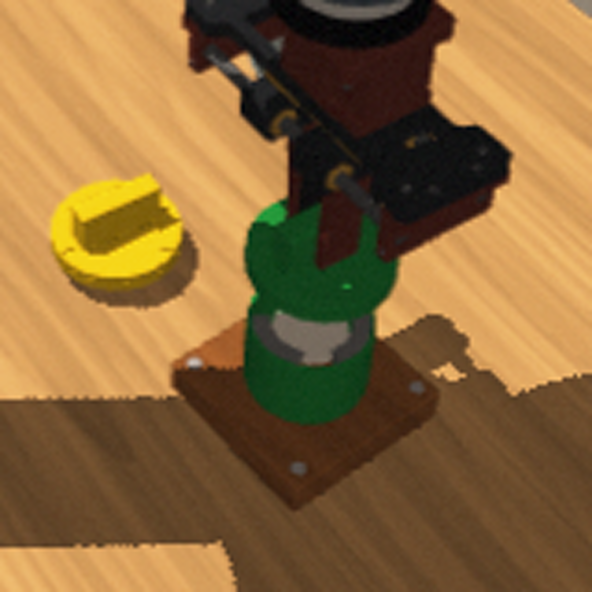

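The cap is held level above the tub, with the mouth right below it (crop 312,330). Lowering gently.

```bash
python3 -m inch '[{"tx":0.05,"ty":-0.07,"tz":2,"ax":0,"ay":0,"az":0,"jaw":0},{"tx":0,"ty":0,"tz":1.2,"ax":0,"ay":0,"az":0,"jaw":0},{"tx":0,"ty":0,"tz":0.2,"ax":0,"ay":0,"az":0,"jaw":0},{"tx":0,"ty":0,"tz":0.2,"ax":0,"ay":0,"az":0,"jaw":0},{"tx":0,"ty":0,"tz":0.15,"ax":0,"ay":0,"az":0,"jaw":0},{"tx":0,"ty":0,"tz":0,"ax":0,"ay":0,"az":0,"jaw":0},{"tx":0,"ty":0,"tz":0,"ax":0,"ay":0,"az":0,"jaw":0}]'
python3 st.py
```

```text
t: 9.38
ee_pos: [562.6, -193.2, 99.0]
orientation: [2.22, 2.222, 0.0]
ft_force: [-0.5, -0.9, -1.7]
width: 15.9
t 9.38 p [ 562.6 -193.2   99. ] yaw 90.07 zax [ 6.e-04 -2.e-04 -1.e+00] xz [-0.0002  0.0006] F [-0.5 -0.9 -1.7] M [ 0.03  0.05 -0.  ] w 15.9 q6 -1.92
to tub tx,ty mm [-0.   0.7]
```

```bash
python3 -m inch '[{"tx":0,"ty":0.03,"tz":0.15,"ax":0,"ay":0,"az":0,"jaw":0},{"tx":0,"ty":0,"tz":0.15,"ax":0,"ay":0,"az":0,"jaw":0},{"tx":0,"ty":0,"tz":0.15,"ax":0,"ay":0,"az":0,"jaw":0},{"tx":0,"ty":0,"tz":0.15,"ax":0,"ay":0,"az":0,"jaw":0},{"tx":0,"ty":0,"tz":0,"ax":0,"ay":0,"az":0,"jaw":0},{"tx":0,"ty":0,"tz":0,"ax":0,"ay":0,"az":0,"jaw":0}]'
python3 st.py
```

```text
t: 10.12
ee_pos: [562.8, -193.1, 93.0]
orientation: [2.22, 2.223, 0.0]
ft_force: [-1.7, 0.2, 4.0]
width: 15.5
t 10.12 p [ 562.8 -193.1   93. ] yaw 90.07 zax [ 4.e-04 -1.e-04 -1.e+00] xz [-0.0001  0.0004] F [-1.7  0.2  4. ] M [0.14 0.24 0.04] w 15.5 q6 -1.92
to tub tx,ty mm [-0.1  0.5]
```

The spring reads 5.7 N at about 2.7 mm of plate travel, as expected, so the lugs have dropped into the gaps. Pressing on.

```bash
python3 -m inch '[{"tx":0,"ty":0,"tz":0.15,"ax":0,"ay":0,"az":0,"jaw":0},{"tx":0,"ty":0,"tz":0.15,"ax":0,"ay":0,"az":0,"jaw":0},{"tx":0,"ty":0,"tz":0.15,"ax":0,"ay":0,"az":0,"jaw":0},{"tx":0,"ty":0,"tz":0.15,"ax":0,"ay":0,"az":0,"jaw":0},{"tx":0,"ty":0,"tz":0.07,"ax":0,"ay":0,"az":0,"jaw":0},{"tx":0,"ty":0,"tz":0,"ax":0,"ay":0,"az":0,"jaw":0},{"tx":0,"ty":0,"tz":0,"ax":0,"ay":0,"az":0,"jaw":0}]'
python3 st.py
```

```text
t: 11.0
ee_pos: [562.9, -193.2, 86.8]
orientation: [2.22, 2.222, 0.0]
ft_force: [-2.0, 1.5, 11.2]
width: 15.6
t 11.0 p [ 562.9 -193.2   86.8] yaw 90.07 zax [ 6.e-04 -2.e-04 -1.e+00] xz [-0.0002  0.0006] F [-2.   1.5 11.2] M [ 0.32  0.56 -0.03] w 15.6 q6 -1.92
to tub tx,ty mm [-0.   0.4]
```

```bash
python3 -m inch '[{"tx":0,"ty":0,"tz":0,"ax":0,"ay":0,"az":4,"jaw":0},{"tx":0,"ty":0,"tz":0,"ax":0,"ay":0,"az":4,"jaw":0},{"tx":0,"ty":0,"tz":0,"ax":0,"ay":0,"az":4,"jaw":0},{"tx":0,"ty":0,"tz":0,"ax":0,"ay":0,"az":4,"jaw":0},{"tx":0,"ty":0,"tz":0,"ax":0,"ay":0,"az":4,"jaw":0},{"tx":0,"ty":0,"tz":0,"ax":0,"ay":0,"az":0,"jaw":0}]'
python3 st.py
```

```text
t: 11.75
ee_pos: [564.0, -193.6, 87.2]
orientation: [2.571, 1.801, 0.003]
ft_force: [0.4, 0.2, 9.3]
width: 16.1
t 11.75 p [ 564.  -193.6   87.2] yaw 70.03 zax [ 0.0031 -0.0012 -1.    ] xz [-0.0001  0.0033] F [0.4 0.2 9.3] M [ 0.04  0.2  -0.08] w 16.1 q6 -1.57
to tub tx,ty mm [ 0.2 -0.8]
```

```bash
python3 -m inch '[{"tx":0,"ty":0,"tz":0.07,"ax":0,"ay":0,"az":0,"jaw":0},{"tx":0,"ty":0,"tz":0,"ax":0,"ay":0,"az":4,"jaw":0},{"tx":0,"ty":0,"tz":0,"ax":0,"ay":0,"az":4,"jaw":0},{"tx":0,"ty":0,"tz":0,"ax":0,"ay":0,"az":4,"jaw":0},{"tx":0,"ty":0,"tz":0,"ax":0,"ay":0,"az":3,"jaw":0},{"tx":0,"ty":0,"tz":0,"ax":0,"ay":0,"az":0,"jaw":0}]'
python3 st.py
```

```text
t: 12.5
ee_pos: [564.2, -193.7, 86.7]
orientation: [2.784, 1.45, 0.004]
ft_force: [-0.4, -0.0, 9.9]
width: 15.7
t 12.5 p [ 564.2 -193.7   86.7] yaw 55.03 zax [ 0.0034 -0.0013 -1.    ] xz [0.0009 0.0036] F [-0.4 -0.   9.9] M [-0.03  0.09 -0.02] w 15.7 q6 -1.31
to tub tx,ty mm [-0.1 -1. ]
```

Turning freely at about 35°, with negligible moment. On to 51°.

```bash
python3 -m inch '[{"tx":0,"ty":0,"tz":0,"ax":0,"ay":0,"az":4,"jaw":0},{"tx":0,"ty":0,"tz":0,"ax":0,"ay":0,"az":4,"jaw":0},{"tx":0,"ty":0,"tz":0,"ax":0,"ay":0,"az":4,"jaw":0},{"tx":0,"ty":0,"tz":0,"ax":0,"ay":0,"az":4,"jaw":0},{"tx":0,"ty":0,"tz":0,"ax":0,"ay":0,"az":0,"jaw":0}]'
python3 st.py
python3 - <<'E'
from h import *
save('side','s3.png'); im=cv2.imread('pics/s3.png')[230:390,290:450]; cv2.imwrite('pics/s3c.png',cv2.resize(im,None,fx=3.7,fy=3.7,interpolation=cv2.INTER_CUBIC))
E
```

```text
t: 13.12
ee_pos: [564.3, -193.7, 86.7]
orientation: [2.959, 1.049, 0.005]
ft_force: [0.4, -0.5, 10.8]
width: 15.9
t 13.12 p [ 564.3 -193.7   86.7] yaw 39.03 zax [ 0.0035 -0.0013 -1.    ] xz [0.0019 0.0033] F [ 0.4 -0.5 10.8] M [-0.04  0.18 -0.06] w 15.9 q6 -1.03
to tub tx,ty mm [-0.4 -1. ]
```

View pics/s3c.png

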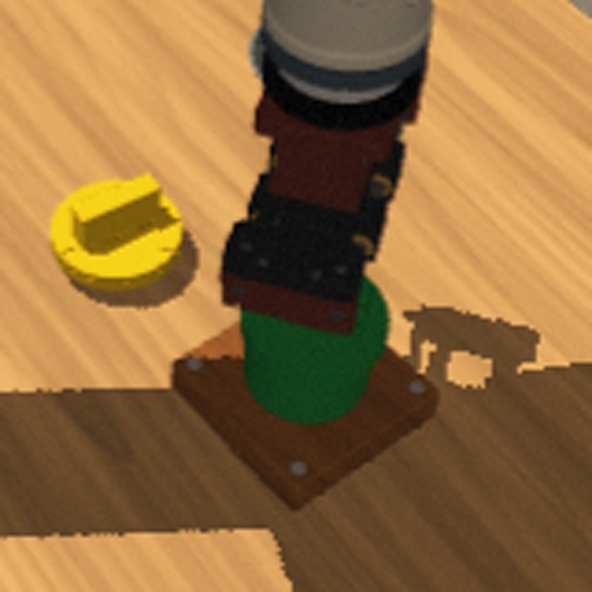

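The cap is seated on the tub (crop 315,330) and turned 51°. I'll let it rise until the lugs take the spring, then give a slight pull to check the catch.

```bash
python3 -m inch '[{"tx":0,"ty":0,"tz":-0.15,"ax":0,"ay":0,"az":0,"jaw":0},{"tx":0,"ty":0,"tz":-0.15,"ax":0,"ay":0,"az":0,"jaw":0},{"tx":0,"ty":0,"tz":-0.1,"ax":0,"ay":0,"az":0,"jaw":0},{"tx":0,"ty":0,"tz":0,"ax":0,"ay":0,"az":0,"jaw":0},{"tx":0,"ty":0,"tz":0,"ax":0,"ay":0,"az":0,"jaw":0}]'
python3 st.py
```

```text
t: 13.8
ee_pos: [564.3, -193.7, 90.3]
orientation: [2.958, 1.05, 0.005]
ft_force: [1.0, 0.1, 7.9]
width: 15.5
t 13.8 p [ 564.3 -193.7   90.3] yaw 39.07 zax [ 0.0035 -0.0013 -1.    ] xz [0.0019 0.0033] F [1.  0.1 7.9] M [-0.13 -0.13 -0.07] w 15.5 q6 -1.03
to tub tx,ty mm [-0.4 -1. ]
```

```bash
python3 -m inch '[{"tx":0,"ty":0,"tz":-0.08,"ax":0,"ay":0,"az":0,"jaw":0},{"tx":0,"ty":0,"tz":-0.05,"ax":0,"ay":0,"az":0,"jaw":0},{"tx":0,"ty":0,"tz":0,"ax":0,"ay":0,"az":0,"jaw":0},{"tx":0,"ty":0,"tz":0,"ax":0,"ay":0,"az":0,"jaw":0}]'
python3 st.py
```

```text
t: 14.3
ee_pos: [564.1, -193.7, 90.7]
orientation: [2.959, 1.05, 0.004]
ft_force: [5.0, -1.9, -0.9]
width: 16.0
t 14.3 p [ 564.1 -193.7   90.7] yaw 39.07 zax [ 0.0031 -0.0012 -1.    ] xz [0.0017 0.0029] F [ 5.  -1.9 -0.9] M [-0.36 -0.87 -0.08] w 16.0 q6 -1.03
to tub tx,ty mm [-0.3 -0.9]
```

The spring load moved to the lugs at TCP z≈90.8, which is 15 mm below the rim, so the cap has caught. Releasing.

```bash
python3 -m inch '[{"tx":0,"ty":0,"tz":0,"ax":0,"ay":0,"az":0,"jaw":0.5},{"tx":0,"ty":0,"tz":0,"ax":0,"ay":0,"az":0,"jaw":0.6},{"tx":0,"ty":0,"tz":0,"ax":0,"ay":0,"az":0,"jaw":0.6},{"tx":0,"ty":0,"tz":0,"ax":0,"ay":0,"az":0,"jaw":0.6},{"tx":0,"ty":0,"tz":-3,"ax":0,"ay":0,"az":0,"jaw":0.6},{"tx":0,"ty":0,"tz":-4,"ax":0,"ay":0,"az":0,"jaw":0.6},{"tx":0,"ty":0,"tz":-4,"ax":0,"ay":0,"az":0,"jaw":0.6},{"tx":0,"ty":3,"tz":0,"ax":0,"ay":0,"az":0,"jaw":0.6},{"tx":0,"ty":0,"tz":0,"ax":0,"ay":0,"az":0,"jaw":0.6}]'
python3 st.py
python3 - <<'E'
from h import *
im,d=save('wrist','w5.png')
K,dd,R,t=cal('wrist'); h=cv2.cvtColor(im,cv2.COLOR_RGB2HSV); g=((h[...,0]>50)&(h[...,0]<85)&(h[...,1]>110))
ys,xs=np.nonzero(g&(d>0)); Q=with_depth('wrist',np.c_[xs,ys],d[ys,xs]); rr=np.hypot(Q[:,0]-563.5,Q[:,1]+193.3)
W=Q[(Q[:,2]>106)&(rr<40)]; F=Q[(Q[:,2]>75)&(Q[:,2]<100)&(rr<43)]
print(len(W),len(F),'wing top z',np.median(W[:,2]),'flange z',np.median(F[:,2]),'centre',cv2.minEnclosingCircle(F[:,:2].astype(np.float32)))
A=np.c_[F[:,:2]-F[:,:2].mean(0),np.ones(len(F))]; print('tilt deg',np.degrees(np.linalg.lstsq(A,F[:,2],rcond=None)[0][:2]))
w=W[:,:2]-W[:,:2].mean(0); v=np.linalg.svd(w,full_matrices=False)[2][0]; print('wing yaw',np.degrees(np.arctan2(v[1],v[0])))
save('top','t5.png')
E
```

```text
t: 15.42
ee_pos: [582.5, -217.4, 201.3]
orientation: [2.96, 1.049, 0.003]
ft_force: [-0.1, -0.0, -0.5]
width: 52.8
t 15.43 p [ 582.5 -217.4  201.3] yaw 39.02 zax [ 2.e-03 -8.e-04 -1.e+00] xz [0.001  0.0019] F [-0.1 -0.  -0.5] M [-0.05  0.03  0.01] w 52.8 q6 -1.06
to tub tx,ty mm [  0.3 -30.9]
1872 6981 wing top z 114.59025080257187 flange z 86.76635676320893 centre ((562.7258911132812, -194.33474731445312), 40.809539794921875)
tilt deg [-0.17886844  0.15328513]
wing yaw -51.28308729476612
```

View pics/w5.png

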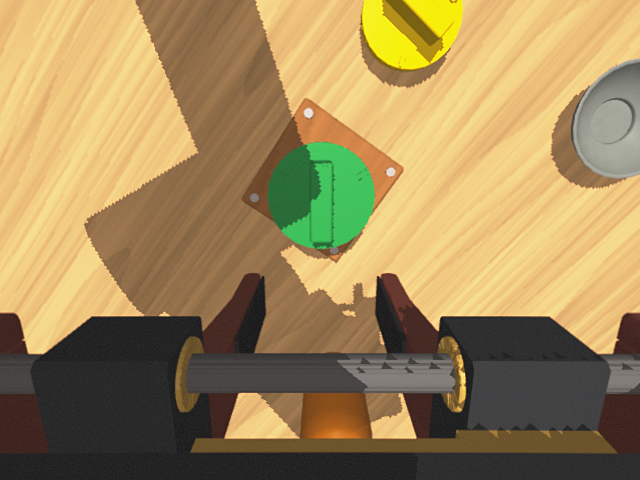

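The cap sits level at (320,195). The wing top is at z=114.6 (locked should be 114), the flange is at 86.8 (should be 86) and the wing yaw is -51°. The gripper is clear, so I'll hand in.

```bash
python3 -c "
from workcell import ctrl
print(ctrl.close_job())"
```

```text
the job is handed in; nothing more can be done
None
```

The green cap is locked on the tub and I handed the job in at about 15.5 s; no verdict is reported at hand-in. I gripped it by its wing and lowered it, and the lugs dropped into the gaps at the first try. I then pressed against the spring with at most about 13 N and turned it 51° clockwise. As I let it rise, the lugs took the spring load, and I released it.

**Last checks:**
- **Height:** the flange top was at z = 86.8 mm and the wing top at 114.6 mm; locked should give 86 and 114.
- **Tilt and angle:** the cap was level within 0.3°, and the wing sat at -51° as intended.
- **Gripper:** it was open and clear of everything, and the wrist force was about zero.

**What went wrong or disagreed:**
- **Refused call:** my first move calls were refused because the rows lacked keys; nothing moved.
- **Joint 6:** it touched its -2.54 rad limit on the way to the tub, which tilted the tool by 1.3°. I corrected this before inserting the cap.
- **Tub position:** the first top-camera fit of the tub centre was about 9 mm off. The wrist view replaced it.
- **Side force:** a few newtons (about 5 N) of side force showed just before I let go.
- **Bystanders:** none of my moves touched the dish, tongs, spray bottle or cave, but I did not measure their positions again at the end.

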